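# Turn the lamp's filter wheel to the green filter

### The job

Set the irradiation lamp to its green filter: with a fingertip, push the tabs of the filter wheel round until the green filter has clicked home under the lamp, then take the hand away. Push gently, keep off the filter glass, and leave the beaker and the other things standing around the stand where they are.

Things in the scene. Friction and masses are not known exactly. Their poses are not given: they have to be found in the camera images.
- rig: The fixed irradiation stand that carries lamp and filter wheel. Origin: on the table (z = 0), straight below the vertical axis of the wheel; z up; x points level from the wheel's axis to the lamp. The half of the wheel on the -x side is open from above; beside the lamp there is little room for a hand. Under the lamp a blue stirrer, top 52 mm above the table.
- lamp (a point): Middle of the lamp's lower end, 139 mm above the table, 62 mm from the wheel's axis along the stand's x. The lamp is an upright grey and black barrel with fins: radius 27 mm up to 166 mm above the table, 34 mm above that, top at 282 mm.
- column (a point): Top of the lamp's steel column (radius 12 mm, 297 mm above the table), 152 mm from the wheel's axis along the stand's x. A small red and white pointer on it marks the place under the lamp.
- beam (a point): The point on the lamp's vertical axis at the height of the wheel's top face, 132 mm above the table and 62 mm from the wheel's axis.
- wheel: The filter wheel: a level black disc, radius 92 mm, 125 to 132 mm above the table, turning either way without end about the vertical axis over the stand's origin. Origin on that axis at table height; z up; x points to the green filter. Six round filters every 60 degrees, centres 62 mm from the axis; counter-clockwise from above: green 0, yellow 60, red 120, black blank 180, colourless 240, blue 300.
- green_tab (a point): Middle of the green tab's top face, 104 mm from the wheel's axis, 155 mm above the table; x points outwards, z up. Each filter has such a tab on the rim outside it, in its own colour (white for the colourless one): an upright plate from 90 to 118 mm from the axis, 10 mm thick along the rim, its top 23 mm above the disc. Any tab may be pushed.
- hub (a point): Centre of the wheel's hub cap, on its axis, 142 mm above the table. A spring plunger clicks the wheel into six stops 60 degrees apart, each with one filter centred under the lamp. Leaving a stop takes 2 to 3 N at a tab; past half way the wheel runs on into the next stop by itself and stays centred there. It first drops, within a second, into a stop other than green (rarely it rests between two).
- green_filter (a point): Centre of the green filter, at the height of the disc's top face, 132 mm above the table, 62 mm from the wheel's axis; turns with the wheel.
- glass: The six filters' glass in the wheel (one body, turning with the wheel; origin and axes as wheel). The glass discs, 45 mm across, stand 1.5 mm above the wheel's top face and must not be touched.
- beaker: Small glass beaker, 56 mm across and 45 mm high, standing loose on the stirrer under the lamp and below the wheel. Origin: centre of its underside.
- bottle: Amber bottle with black cap, 60 mm across and 135 mm high, standing loose on the table beside the stand. Origin: centre of its underside.
- vial: Glass vial with white cap, 29 mm across and 58 mm high, standing loose on the table. Origin: centre of its underside.
- case: Flat filter case, black with a light grey lid, 85 x 60 mm and 27 mm high, lying loose on the table. Origin: centre of its underside.

How it is judged:
At the end, for the whole second after the job is handed in: The green filter's centre is within 4 mm of the lamp's axis, the wheel is at rest, and beaker, bottle, vial and case are within 12 mm of where they stood (horizontal distance between green_filter and beam below 0.004 m and angular speed of wheel below 0.05 rad/s and distance of each of beaker, bottle, vial, case from where it was at the start of the episode below 0.012 m); the robot touches nothing.
It fails at once if the filter glass is touched (contact force between any of the fingers, the arm and glass above 0.3 N).
It fails at once if the wheel is forced (over 25 N) (contact force between any of the fingers, the arm and wheel above 25 N).
It fails at once if the beaker, bottle, vial or case is shifted, knocked over or picked up (distance of any of beaker, bottle, vial, case from where it was at the start of the episode above 0.012 m or angle between any of bottle, vial's own z axis and vertical above 0.35 rad).
It also fails if it takes over 58 s, if anything falls off the work surface, if the arm or the gripper's body presses on something with over 40 N, if the wrist force passes 120 N, or if a joint passes its speed limit or range.

### The arm

A 7-joint arm with a two-finger parallel gripper is mounted at the origin on the work surface. World frame = base frame: x ahead of the robot, y to its left, z up, the work surface at z = 0. Lengths are in m, angles in rad, forces in N, time in s.
With the tool pointing down it reaches from about 0.4 to 0.925 m from the base axis. Payload 5.6 kg.
Tool frame: the origin (TCP) lies between the finger pads; the fingertips stand 14 mm ahead of it and the grasp point (between the pads) lies 5 mm behind it; z points along the fingers, y is the direction in which the jaws open and shut (so a half turn about z gives the same grasp; the last joint's range is limited). The gripper opens to 85 mm and grips with 20 to 120 N. Pads are 22 mm wide; open, the fingers measure 114 mm over their backs; the gripper's body (76 mm by 85 mm) begins 54 mm behind the grasp point. The pads swing forward as they close: fully open they stand 13 mm farther back than shut.
Start: joints at [1.277, 0.468, -0.012, 1.603, 0.006, 1.071, -0.056], TCP at [0.161, -0.63, 0.245] pointing down, gripper open.
Joint ranges: [-2.53, 2.53], [-0.31, 2.02], [-1.57, 1.55], [0.28, 2.44], [-1.29, 4.43], [0.15, 1.84], [-2.92, 2.92]. Speed limits (rad/s): [2.57, 2.57, 3.14, 3.14, 3.14, 3.14, 3.14].

### API

Orientations are given as [roll, pitch, yaw] about the fixed x, y, z axes, in that order (R = Rz(yaw) Ry(pitch) Rx(roll)).
In Python, from bench import ctrl, gripper_to, kin, eyes, ticket, models, current_time_s, current_joint_pos, current_dq, current_joint_torque, current_eef_pos, current_tcp_rot, current_force, current_moment, current_finger_gap gives the robot as it stands. Calls block until the motion is done:
- ctrl.move_ptp(position, orientation): joint-space move of the TCP to a pose.
- ctrl.move_l(position, attitude=None, vel=0.15, stop_force=None): straight line of the TCP; attitude=None keeps the orientation; vel is the mean speed in m/s. With stop_force (N) it stops when the force on the tool has changed by that much, and returns True; else False.
- ctrl.movej(angles): joint-space move.
- gripper_to(opening, grip_force=None): opening from 0.0 (shut) to 1.0 (fully open); grip_force is the grip in N (None keeps the last); returns when the fingers have stopped.
- ctrl.sleep(seconds).
- kin.ik(position, orientation): joint angles nearest the present ones, or None.
- eyes.snapshot(name): name is "scene" or "top" or "wrist"; returns a dict with "frame" (420x560x3 uint8, blue, green, red), "vertical_fov" (degrees; the focal length in pixels is half the picture's height over the tangent of half this angle, whatever the lens; pixels are square), "cx", "cy" (the principal point, pixels), "dist" ([k1, k2, p1, p2, k3] as OpenCV has them; the pictures are not rectified), "eye" and "orientation" of the camera in the world. Camera axes: x right, y up, looking along -z (the intrinsics and any distortion apply to the point x, -y, -z); pixel columns grow to the right and rows downward; lengths in m; the calibration is good to about 2 mm. A picture is of the moment at which its call begins. There is no depth.
A pose or a line that the arm cannot do raises ctrl.IKError and nothing moves.
- ticket.hand_in(): hands the job in, once; it reports no verdict.
Trained networks look in the newest picture that a camera, given by its name, has taken for a name from the list of things; names that differ only in an ending like _2 or _b are one class to them, and where a whole thing is asked for, a point or a joint stands for the part that bears it (a point fixed in the world has none). Each returns a list of dicts, best first, with "p" (0 to 1); they miss things now and then, are a little off and sometimes report something else, mostly with a low value. They report only what shows in the picture. A call takes as long as a camera call.
- models.look_for(name, camera): "centre" ([x, y, z] in m, in world coordinates, good to about 4 mm: the middle of the surface that is visible of it).
- models.cut_out(name, camera): "region" (420x560 bool, what is visible of it).
Readings, each from a call of its own:
- current_time_s(): time.
- current_joint_pos(): joint angles.
- current_dq(): joint speeds.
- current_joint_torque(): joint torques, N m.
- current_eef_pos(): TCP position.
- current_tcp_rot(): TCP orientation.
- current_force(): force on the tool from outside, world axes, zero at the start.
- current_moment(): the same for the moment, N m.
- current_finger_gap(): opening from 0.0 (shut) to 1.0 (fully open).
Only numpy, scipy, OpenCV 4.12 (cv2) and the standard library are available. Lean on these libraries where they do the work, as an engineer would, in place of code of your own. Each camera call takes 0.05 s, during which the arm holds its last target. There are 200 camera calls.

## Working session

There is one attempt and no reset: what is moved stays moved. The work goes in short steps, each a Python script; the robot and the scene stay as the last script left them, time stands still between calls to the robot, and variables do not carry over. Pictures are saved under pics/ and viewed, about 8 in all and at most 12, crops included, and the job is handed in when it is done.

```bash
mkdir -p pics; ls; python3 - <<'E'
from bench import *
import cv2
for c in ["scene","top"]:
    s=eyes.snapshot(c); cv2.imwrite(f"pics/{c}0.png",s["frame"]); print(c,s["eye"],s["orientation"],s["vertical_fov"])
    for n in ["lamp","column","hub","green_tab","green_filter","wheel","beaker","bottle","vial","case"]:
        print(n,[(d["centre"],round(d["p"],2)) for d in models.look_for(n,c)[:2]])
print(current_time_s(),current_eef_pos(),current_tcp_rot())
E
```

```text
pics
scene [0.95305491 0.45636353 0.76829255] [ 0.70571693 -0.01254337  2.34973248] 50.58236824387107
lamp [([0.5664, -0.0438, 0.1305], 0.97)]
column [([0.5588, -0.0486, 0.1323], 0.67), ([0.6889, 0.1642, 0.0287], 0.52)]
hub [([0.5872, -0.0184, 0.1304], 0.63)]
green_tab [([0.5881, -0.0209, 0.1332], 0.85)]
green_filter [([0.5844, -0.0163, 0.137], 0.65)]
wheel [([0.5835, -0.0173, 0.1327], 0.83), ([0.5226, 0.162, 0.044], 0.64)]
beaker []
bottle [([0.765, 0.02, 0.0838], 0.64)]
vial [([0.5243, 0.1592, 0.0436], 0.76), ([0.5598, -0.0507, 0.1296], 0.58)]
case [([0.6878, 0.1642, 0.0258], 0.79)]
top [0.42430942 0.07859711 1.16868512] [ 0.16619466  0.0157584  -1.54754851] 49.13493623648002
lamp [([0.53, -0.0606, 0.1328], 0.98)]
column [([0.5308, -0.0562, 0.13], 0.84)]
hub [([0.5789, -0.0161, 0.1343], 0.95)]
green_tab [([0.5808, -0.0175, 0.1341], 0.58)]
green_filter [([0.5863, -0.0143, 0.1314], 0.9)]
wheel [([0.5817, -0.0177, 0.1344], 0.81)]
beaker []
bottle [([0.7439, 0.007, 0.0899], 0.58), ([0.5298, -0.0545, 0.1327], 0.25)]
vial [([0.5132, 0.1555, 0.056], 0.41)]
case [([0.6863, 0.1593, 0.0277], 0.66)]
1.1 [ 0.16127649 -0.62967861  0.24529918] [3.14154574e+00 5.30233608e-05 2.50765531e-01]
```

View pics/top0.png

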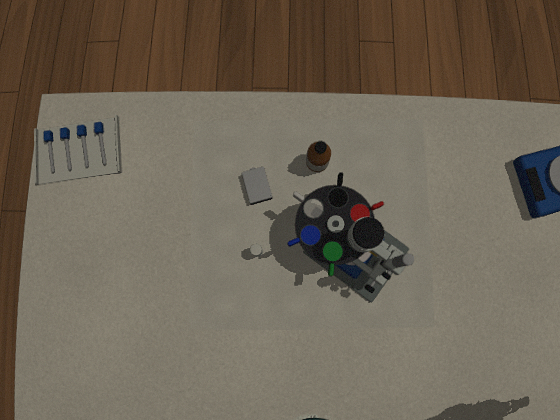

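View pics/scene0.png

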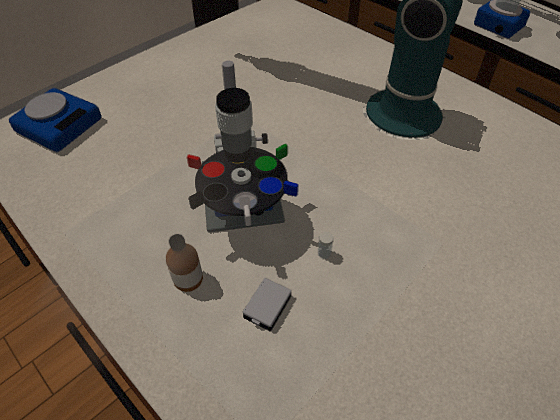

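The top view shows the hub at about (336,224), the lamp at (368,233) covering yellow, and the column at (404,258). The tabs are green (332,270), blue (292,242), red (377,206), black (340,180) and clear (298,196). The scene view agrees: green tab (282,151), red (194,161), blue (291,188), hub (241,175). Green therefore needs +60° counter-clockwise. I'll fit the pose next.

```bash
cat > h.py <<'E'
from bench import *
import numpy as np, cv2
from scipy.spatial.transform import Rotation as Ro
def proj(s,P):
    R=np.diag([1,-1,-1.])@Ro.from_euler('xyz',s["orientation"]).as_matrix().T
    f=210/np.tan(np.radians(s["vertical_fov"])/2)
    K=np.array([[f,0,s["cx"]],[0,f,s["cy"]],[0,0,1]])
    return cv2.projectPoints(np.array(P,float),cv2.Rodrigues(R)[0],-R@np.array(s["eye"]),K,np.array(s["dist"],float))[0][:,0]
def pol(c,r,a,z): return [c[0]+r*np.cos(a),c[1]+r*np.sin(a),z]
# wheel points with rig angle phi (x to lamp), yellow under lamp: green -60
def pts(p):
    c,a=p[:2],p[2]; d=np.radians
    T=lambda k,z=.150: pol(c,106e-3,a+d(k),z)
    return dict(hub=[*c,.142],green=T(-60),blue=T(-120),red=T(60),black=T(120),clear=T(180),col=pol(c,.152,a,.297),
      gf=pol(c,.062,a-d(60),.133),bf=pol(c,.062,a-d(120),.133),rf=pol(c,.062,a+d(60),.133),kf=pol(c,.062,a+d(120),.133),cf=pol(c,.062,a+d(180),.133))
E
cat > fit.py <<'E'
from h import *
from scipy.optimize import least_squares
obs={"top":dict(hub=(336,224),green=(332,270),blue=(292,242),red=(377,206),black=(340,180),clear=(298,196),col=(404,258),gf=(332,251),bf=(310,235),rf=(360,214),kf=(338,197),cf=(313,208)),
"scene":dict(hub=(241,174),green=(282,151),blue=(291,188),red=(194,161),gf=(265,163),bf=(270,186),rf=(214,170),kf=(215,191),cf=(245,202),col=(228,64))}
S={c:eyes.snapshot(c) for c in obs}
def res(p):
    P=pts(p); return np.concatenate([(proj(S[c],[P[k] for k in o])-np.array(list(o.values()))).ravel() for c,o in obs.items()])
r=least_squares(res,[.58,-.017,-2.3],loss='soft_l1'); p=r.x
print(p,np.degrees(p[2])); print(res(p).round(1).reshape(-1,2).tolist())
np.save("p.npy",p)
for base in (150,210):
  for d in (0,30,60):
    a=p[2]+np.radians(base+d); yaw=(a+np.pi/2)%np.pi-np.pi/2
    for y in (yaw,yaw+np.pi,yaw-np.pi):
      q=kin.ik(pol(p,.108,a,.156),[np.pi,0,y]); print(base+d,np.round(pol(p,.108,a,.156),3),round(y,2),None if q is None else np.round(q,2))
E
python3 fit.py
```

```text
[ 0.57218208 -0.02824239 -2.19356657] -125.6821064792785
[[-1.3, -0.8], [-1.9, -0.1], [-0.4, -0.7], [0.6, -1.5], [-0.2, -3.0], [-0.9, -1.1], [3.2, 1.0], [-0.6, -0.2], [-0.6, -0.6], [-1.1, -0.8], [-1.0, 0.3], [-0.6, -0.3], [-0.2, -1.0], [0.5, -4.0], [0.7, -3.7], [-1.5, -4.2], [0.7, -0.6], [0.2, -1.6], [-1.0, -1.7], [0.1, -0.2], [-0.4, -2.5], [0.1, -2.1]]
150 [0.671 0.016 0.156] 0.42 [ 0.24  0.65 -0.46  1.59  0.33  0.98 -1.47]
150 [0.671 0.016 0.156] 3.57 [ 0.67  1.07 -1.33  1.56  1.06  1.37  1.22]
150 [0.671 0.016 0.156] -2.72 [ 0.67  1.07 -1.33  1.56  1.06  1.37  1.22]
180 [0.635 0.059 0.156] 0.95 [ 0.29  0.64 -0.62  1.67  0.44  0.97 -1.11]
180 [0.635 0.059 0.156] 4.09 [ 0.64  1.03 -1.33  1.65  1.03  1.33  1.64]
180 [0.635 0.059 0.156] -2.19 [ 0.64  1.03 -1.33  1.65  1.03  1.33  1.64]
210 [0.583 0.079 0.156] 1.47 [ 0.37  0.61 -0.75  1.79  0.5   0.94 -0.7 ]
210 [0.583 0.079 0.156] 4.61 [ 0.66  0.96 -1.33  1.78  0.99  1.26  2.09]
210 [0.583 0.079 0.156] -1.67 [ 0.66  0.96 -1.33  1.78  0.99  1.26  2.09]
210 [0.583 0.079 0.156] 1.47 [ 0.37  0.61 -0.75  1.79  0.5   0.94 -0.7 ]
210 [0.583 0.079 0.156] 4.61 [ 0.66  0.96 -1.33  1.78  0.99  1.26  2.09]
210 [0.583 0.079 0.156] -1.67 [ 0.66  0.96 -1.33  1.78  0.99  1.26  2.09]
240 [0.528 0.07  0.156] -1.15 [-1.03  0.63  1.12  2.02 -0.71  0.95 -2.25]
240 [0.528 0.07  0.156] 2.0 [ 0.5   0.57 -0.89  1.92  0.56  0.92 -0.25]
240 [0.528 0.07  0.156] -4.29 [ 0.5   0.57 -0.89  1.92  0.56  0.92 -0.25]
270 [0.484 0.035 0.156] -0.62 [ 0.26  0.37 -0.48  2.05  0.24  0.78 -2.55]
270 [0.484 0.035 0.156] 2.52 [ 0.66  0.54 -1.    2.03  0.58  0.89  0.29]
270 [0.484 0.035 0.156] -3.76 [ 0.66  0.54 -1.    2.03  0.58  0.89  0.29]
```

Residuals are about 1–3 px and the pose is consistent. I'll push the clear tab, which is on the open side, from rig angle 180° towards 240°. First: shut the gripper, rise, swing over, and look with the wrist camera.

```bash
python3 - <<'E'
from h import *
p=np.load("p.npy")
gripper_to(0.0)
x=current_eef_pos(); ctrl.move_l([x[0],x[1],.43],vel=.25)
q=np.array(current_joint_pos()); q[0]=-0.03; ctrl.movej(q)
a=p[2]+np.radians(150); 
ctrl.move_ptp(pol(p,.110,a,.30),[np.pi,0,(a+np.pi/2)%np.pi-np.pi/2])
print(current_time_s(),current_eef_pos(),current_joint_pos(),current_force(),current_finger_gap())
for c in ("wrist","scene"):
    s=eyes.snapshot(c); 
    im=s["frame"].copy(); P=pts(p)
    for k,u in zip(P,proj(s,list(P.values()))):
        if abs(u).max()<2000: cv2.circle(im,tuple(int(v) for v in u),2,(255,0,255),-1)
    cv2.imwrite(f"pics/{c}1.png",im)
w,s=cv2.imread("pics/wrist1.png"),cv2.imread("pics/scene1.png")[60:330,120:380]
cv2.imwrite("pics/both1.png",np.hstack([cv2.resize(w,(440,330)),cv2.resize(s,(318,330))]))
E
```

```text
6.6667 [0.67273596 0.01659678 0.30063119] [-0.19049235  0.46042339  0.16555901  1.49151649 -0.07867849  1.19519878
 -1.15881698] [-0.38406892 -0.34126338 -0.51424818] -0.0014044364598373663
```

View pics/both1.png

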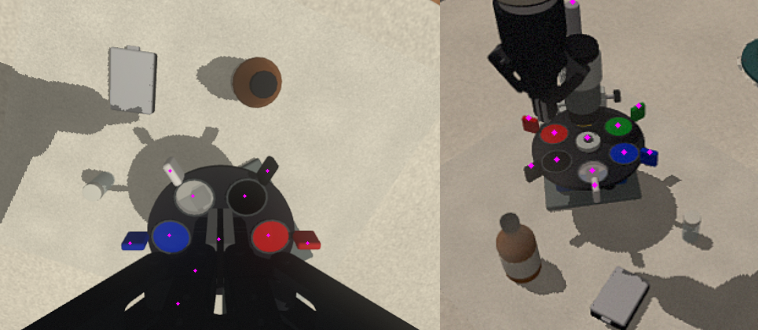

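The overlay fits in both views: the marks sit on the tabs and filters, with clear at (170,170) and black at (267,170) in the wrist view. The finger is between the clear and black tabs. Now I'll descend and push along the arc.

```bash
cat > push.py <<'E'
from h import *
p=np.load("p.npy"); R=.110
pose=lambda k,z:(pol(p,R,p[2]+np.radians(k),z),[np.pi,0,(p[2]+np.radians(k)+np.pi/2)%np.pi-np.pi/2+(np.pi if p[2]+np.radians(k)>np.pi/2 else 0)])
f0=np.array(current_force())
hit=ctrl.move_l(pose(150,.158)[0],vel=.08,stop_force=5)
print("down",hit,current_eef_pos(),current_force()-f0)
if not hit:
    f0=np.array(current_force())
    for k in range(153,208,3):
        P,o=pose(k,.158); hit=ctrl.move_l(P,o,vel=.025,stop_force=10)
        print(k,hit,(current_force()-f0).round(1),round(current_time_s(),1))
        if hit: break
    s=eyes.snapshot("scene"); cv2.imwrite("pics/scene2.png",cv2.resize(s["frame"][100:280,120:360],(720,540)))
E
python3 push.py
```

```text
down False [0.67271302 0.01703386 0.15851749] [-0.48175652  1.2679657   1.01945455]
153 False [ 0.3 -1.1 -0.1] 9.1
156 False [ 0.4 -1.8 -0.1] 9.5
159 False [ 1.4 -1.3 -0.5] 9.8
162 False [ 0.8 -1.1 -1.4] 10.2
165 False [ 0.9 -0.2  0. ] 10.6
168 False [ 0.2 -1.1  0. ] 11.0
171 False [ 0.  -2.5 -0.7] 11.4
174 False [ 1.4 -2.5 -0.7] 11.8
177 False [ 1.6 -3.3 -1.2] 12.1
180 False [ 1.  -2.9  0.1] 12.5
183 False [ 0.4 -1.8  0.1] 12.9
186 False [ 2.  -1.4 -0.1] 13.3
189 False [ 0.4 -0.9  0. ] 13.7
192 False [ 0.9 -1.1 -0.4] 14.1
195 False [ 0.5 -0.8  0.4] 14.4
198 False [ 0.3 -0.7 -0.1] 14.8
201 False [ 0.3 -1.6 -1.2] 15.2
204 False [ 1.1 -2.  -0.5] 15.6
207 False [ 1.5 -0.3 -0.8] 16.0
```

View pics/scene2.png

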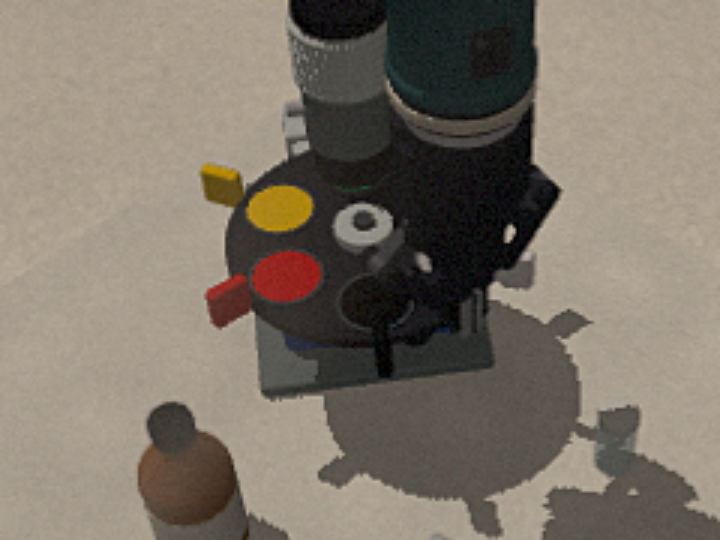

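The wheel turned one stop: yellow is now at (280,208), red at (287,277), and a sliver of green shows under the lamp at (352,187). The finger stands between the black and clear tabs. Next: raise straight up, withdraw, and check.

```bash
python3 - <<'E'
from h import *
p=np.load("p.npy")
x=current_eef_pos(); ctrl.move_l([x[0],x[1],.42],vel=.15)
q=np.array(current_joint_pos()); q[0]-=0.9; ctrl.movej(q); ctrl.sleep(1)
P=pts(p); print(current_time_s(),current_eef_pos(),current_force())
ims=[]
for c,(r0,r1,c0,c1) in (("scene",(50,330,140,340)),("top",(130,310,230,420))):
    s=eyes.snapshot(c); im=s["frame"].copy()
    for u in proj(s,list(P.values())): cv2.circle(im,tuple(int(v) for v in u),1,(255,0,255),-1)
    ims.append(cv2.resize(im[r0:r1,c0:c1],None,fx=560/(r1-r0),fy=560/(r1-r0)))
    for n in ("bottle","vial","case"): print(c,n,[(d["centre"],round(d["p"],2)) for d in models.look_for(n,c)[:1]])
im=np.hstack(ims); im=cv2.resize(im,None,fx=780/im.shape[1],fy=780/im.shape[1]); cv2.imwrite("pics/end.png",im)
E
```

```text
20.8 [0.30294508 0.51110017 0.41912374] [-0.36571591  0.83461219 -0.48742806]
scene bottle [([0.7642, 0.0238, 0.0831], 0.73)]
scene vial [([0.5228, 0.1642, 0.0456], 0.64)]
scene case [([0.6871, 0.1672, 0.0263], 0.72)]
top bottle [([0.7468, 0.0087, 0.0942], 0.62)]
top vial []
top case [([0.6853, 0.1612, 0.0222], 0.77)]
```

View pics/end.png

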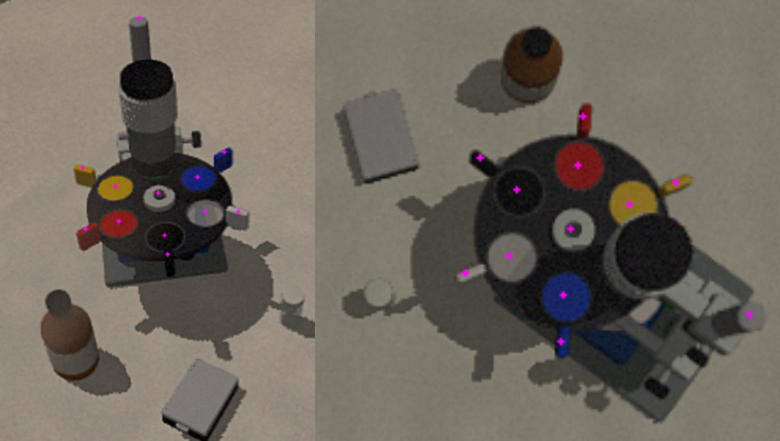

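The tabs and filters sit on the same stop marks as before, one place further on. Yellow, red, black, clear and blue are all visible, so green is under the lamp. The loose things are unmoved and the hand is clear.

```bash
python3 -c "
from bench import *
ticket.hand_in()"
```

```text
the job is handed in; nothing more can be done
```

The green filter is under the lamp, and the job was handed in at about 21 s of the 58 s allowed. With the shut fingertips I pushed the colourless filter's tab about 40° counter-clockwise. The wheel then ran on into its next stop by itself. Tool force readings stayed below about 4 N, with none of the force stops triggered. I then raised the hand and swung it clear.

**Wheel:** In the last pictures the five visible filters and their tabs sit on the stop positions I had fitted, one place further on. That leaves green under the lamp, where it is mostly hidden. I inferred its centring from the other filters and did not measure it directly.

**Loose things:** Bottle and case matched their starting positions to about 5 mm, within the networks' accuracy. The vial did too in the scene camera. In the final top view the network missed the vial, but it is visible in the picture. The networks did not find the beaker at the start and I did not look for it again. The fingertip stayed above the table at about 14 cm and outside the wheel's rim, so it did not go near the beaker.

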